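# Index the warm dish carousel and load its reserve bay

### The arm

A 6-joint arm with a two-finger parallel gripper is mounted at the origin on a cart in front of the work surface, level with it; the furniture and walls round the work are solid. World frame = base frame: x ahead of the robot, y to its left, z up, the work surface at z = 0. Lengths are in mm, angles in rad, forces in N, time in s.
With the tool pointing down it reaches from about 350 to 875 mm from the base axis. Payload 4.2 kg.
Tool frame: the origin (TCP) lies at the very end of the fingers, on their centre line; the grasp point (between the pads) lies 19 mm behind it; z points along the fingers, y is the direction in which the jaws open and shut (so a half turn about z gives the same grasp; the last joint's range is limited). The gripper opens to 85 mm and grips with 20 to 120 N. Pads are 22 mm wide; open, the fingers measure 114 mm over their backs; the gripper's body (76 mm by 85 mm) begins 54 mm behind the grasp point. The pads swing forward as they close: fully open they stand 13 mm farther back than shut.
Start: joints at [0.919, 0.385, 0.008, 0, -1.194, -0.259], TCP at [493.713, 383.205, 231.312] pointing down, gripper open.
Joint ranges: [-3.14, 3.14], [-1.21, 2.06], [-1.07, 1.41], [-3.16, 2.05], [-2.99, -0.16], [-3.1, 3.1]. Speed limits (rad/s): [2.79, 2.79, 3.14, 3.14, 3.14, 3.14].

### API

Orientations are given as a unit quaternion [x, y, z, w].
In Python, from bench import arm, optics, job gives the robot as it stands.
- The arm moves only by the tool send_rows, never from a script. Its argument "steps" is a list that holds one entry, the list of rows, each a list of 5 numbers: the shift along the tool's x, y, z in cm, then the turn about the tool's z in rad, then the opening, from 0 (shut) to 1 (fully open). A call has 1 to 10 rows; each row shifts and turns the pose as measured when the row begins, along the tool's axes as they then stand; what a row does not reach is not made up. A row lasts 1/12 s, in which the tool goes at most 41.7 mm and 7.16 degrees, less where a joint would pass 70% of its speed; a pose out of reach is approached as far as the arm can. A call with a gripper value outside its range is refused whole. The fingers move at their own pace and stop on an object; the grip force is fixed at half the most. Time passes only in rows, so rows that do not move let the fingers close. It gives the time, the measured TCP pose, the force and the opening at its end, in the units of the state.
- arm.read_state(): the state, without advancing time (a new reading comes with each control period).
- optics.get_image(name): name is "side" or "top"; returns (picture, depth): 480x640x3 uint8, blue, green, red; 480x640 float32, mm along the optical axis (not along the pixel's ray), 0 where there is no reading.
- optics.get_calibration(name): a dict with "K" (3x3 intrinsics, pixels), "rvec" (rotation vector, rad) and "tvec" (3), from world to camera coordinates, as OpenCV has them. Camera axes: x right, y down, z forward; pixel columns grow to the right and rows downward; lengths in mm; the calibration is good to about 2 mm. A picture is of the moment at which its call begins. get_calibration takes no time and is no camera call.
- job.job_done(): hands the job in, once; it reports no verdict.
The state is a dict: "clock": time; "joints": joint angles; "joint_vel": joint speeds; "joint_efforts": joint torques, N m; "position": TCP position; "ee_rot": TCP orientation; "contact_force": force on the tool from outside, world axes, zero at the start; "wrist_torque": the same for the moment, N m; "gripper_width": finger opening in mm.
Only numpy, scipy, OpenCV 4.12 (cv2) and the standard library are available. Lean on these libraries where they do the work, as an engineer would, in place of code of your own. Each camera call takes 0.05 s, during which the arm holds its last target. There are 200 camera calls.

### The job

Load the loose culture dish into the reserve bay of the heated dish carousel: lift off its clear front cover by the knob and lay it flat on the bench clear of the carousel, and leave it there because more dishes will follow. Push the star wheel round by its rubber posts until the reserve bay (the only empty one, where the green pointer on the hub points) clicks into place facing the loading gate; only then put the dish on the loading tray in front of the gate and gently push it through the gate until it is fully home against the hub - the dish is brittle, so feel for the stop instead of forcing it. Leave the reserve bay facing the gate, and do not disturb the other things on the bench.

Things in the scene. Friction and masses are not known exactly. Their poses are not given: they have to be found in the camera images.
- carousel: heated dish carousel: fixed round white machine, 221 mm across. Origin: wheel axis at bench height, z up; -x points out through the loading gate, towards the robot. Floor plate, on which dishes slide, 10 mm above the bench. Round wall: inner radius 102 mm, outer 109 mm, top 52 mm above the bench; gate: 70 mm wide gap in it at -x, open at the top
- hood (a point): middle of the front edge of the carousel's fixed white hood, at its underside. The hood covers the rear of the wheel, all of x > +24 mm in the carousel's frame, from 52 to 84 mm above the bench, with a camera stub (62 mm across, centre at x = +66 mm) to 112 mm. In front of it the wheel is open from above once the cover is off
- wheel (a joint): angle of the star wheel, rad, anticlockwise from above, unlimited, friction about 0.04 N m. 0 or a multiple of 2 pi: reserve bay faces the gate. Clicks every 1.2566 rad: within 0.11 rad of a click position a sprung ball draws the wheel in and holds it with about 0.25 N m; 0.13 to 0.27 rad away it pushes the wheel off unless held; elsewhere the wheel stays as left
- star: dark grey five-armed star wheel, 196 mm across, turned by joint wheel. Origin on its axis at bench height, z up; its -x axis runs through the reserve bay. Five bays, open outwards, 69 mm wide, 72 degrees apart; four of them hold dishes that are fixed to it (tops 28 mm above the bench). Arms and hub: tops 30 mm above the bench. A green bar on the hub points at the reserve bay
- reserve_bay (a point): on the star wheel: place of the dish's origin when the dish is fully home in the reserve bay, touching the hub: 68 mm from the axis, on the floor plate; x points to the hub, z up
- post (a point): top centre of one of the five upright black rubber posts for pushing the wheel: 13.6 mm thick, 80 mm from the axis, from 30 to 48 mm above the bench, one on each arm, half-way between two bays (36 degrees either side of each bay). This one is 36 degrees anticlockwise (seen from above) of the reserve bay; the others follow every 72 degrees
- gate_bay (a point): on the carousel: where reserve_bay is when the reserve bay faces the gate (68 mm from the axis towards the gate, on the floor plate)
- tray_spot (a point): on the loading tray: spot where a dish is put down in front of the gate, 148 mm from the axis, 10 mm above the bench. The tray is 104 mm wide and runs from the gate to 190 mm from the axis, level with the floor plate; two rails on it, 73 mm apart at the outer end and 68 mm at the gate, stand 6 mm above its floor
- cover: loose smoky clear front cover, 0.2 kg: pane 5 mm thick, disc of radius 107 mm cut straight at the rear, lying on the wall; 6 mm lips under it, so lift it straight up first. Origin: knob's axis, underside of the lips (0 on the bench, 46 mm up on the carousel); x to the rear edge, 60 mm away; 69 mm to -x, 107 mm to each side. Black knob 26 mm thick, 11 to 40 mm above the origin
- dish: the loose dish to load: clear round polystyrene culture dish, 64 mm across (60 mm across the body that is pushed or gripped), 18 mm tall (solid to 15 mm), about 25 g, on the bench right of the carousel. Origin at the centre of its underside, z up. In a bay there is no room for fingers beside it
- pink_medium: a bystander: small bottle of pink medium with a blue screw cap, 44 mm wide and 88 mm tall, near the right edge of the bench; origin at the centre of its underside
- oil_bottle: a bystander: small bottle with a black screw cap and a green and white label, 52 mm wide and 112 mm tall, near the right edge of the bench; origin at the centre of its underside
- filter_carton: a bystander: small white and purple carton, 50 x 74 x 32 mm, in the near right corner of the bench; origin at the centre of its underside
- green_marker: a bystander: green and white marker pen lying near the left edge of the bench, 135 mm long (its y axis), 17 mm thick; origin at the middle of its underside
- bench_timer: a bystander: small white bench timer with three keys, 41 x 68 x 55 mm, at the left edge of the bench; origin at the centre of its underside

How it is judged:
By the outcome, as a careful person would: the job done as asked, in the order asked, and still so for the second after the job is handed in, with the robot touching nothing.
It also fails if it takes over 72 s, if anything falls off the work surface, if the arm or the gripper's body presses on something with over 40 N, if the wrist force passes 120 N, or if a joint passes its speed limit or range.

## Working session

There is one attempt and no reset: what is moved stays moved. The work goes in short steps, Python scripts to look and compute and a tool call to move; the robot and the scene stay as the last step left them, time stands still between calls to the robot, and variables do not carry over. Pictures are saved under pics/ and viewed, about 8 in all and at most 12, crops included, and the job is handed in when it is done.

Besides the shell and the picture viewer there is one more tool, called in YAML: its name, and indented under it one key for each argument. send_rows: Moves the arm, as the interface text tells. Its arguments: {"type":"object","properties":{"steps":{"type":"array","items":{"type":"array","items":{"type":"array","items":{"type":"number"}}}}},"required":["steps"]}

```bash
mkdir -p pics; ls
cat > h.py <<'E'
import numpy as np, cv2
from bench import arm, optics, job
def cal(n):
    c=optics.get_calibration(n); K=np.array(c["K"],float).reshape(3,3); R=cv2.Rodrigues(np.array(c["rvec"],float))[0]; t=np.array(c["tvec"],float).ravel(); return K,R,t
def proj(n,P):
    K,R,t=cal(n); p=K@(R@np.array(P,float)+t); return p[:2]/p[2]
def onz(n,u,v,z):
    K,R,t=cal(n); d=R.T@np.linalg.inv(K)@[u,v,1]; c=-R.T@t; return c+d*(z-c[2])/d[2]
def dep(n,u,v,D):
    K,R,t=cal(n); return R.T@(np.linalg.inv(K)@[u,v,1]*D-t)
E
python3 - <<'E'
from h import *
for n in("top","side"):
    p,d=optics.get_image(n); cv2.imwrite(f"pics/{n}0.png",p); np.save(f"pics/{n}0.npy",d)
    K,R,t=cal(n); print(n,K[0,0],-R.T@t)
s=arm.read_state(); print(s)
E
```

```text
pics
top 442.73042826424455 [ 432.39679942   -6.53311559 1205.92499705]
side 474.2518403034582 [1100.23380414  118.32615986  838.07674736]
{'clock': 0.1, 'joints': array([ 9.18595603e-01,  3.85467799e-01,  6.75827377e-03, -4.45622963e-04,
       -1.19401247e+00, -2.58608490e-01]), 'joint_vel': array([-0.0008801 , -0.00106559,  0.00556946,  0.001649  ,  0.00012345,
       -0.00026071]), 'joint_efforts': array([-1.78906190e-03, -3.93317950e+01,  1.88929689e+01,  4.19806659e+00,
       -2.58042564e-03,  4.87644400e-06]), 'position': array([493.31747193, 382.88567558, 230.33491391]), 'ee_rot': array([ 8.98046562e-01, -4.39899309e-01, -3.91366776e-04,  9.03755613e-04]), 'contact_force': array([ 0.92890044,  0.24756294, -0.13727681]), 'wrist_torque': array([-0.00696961,  0.03344255,  0.06133779]), 'gripper_width': 85.52237995179777}
```

View pics/top0.png

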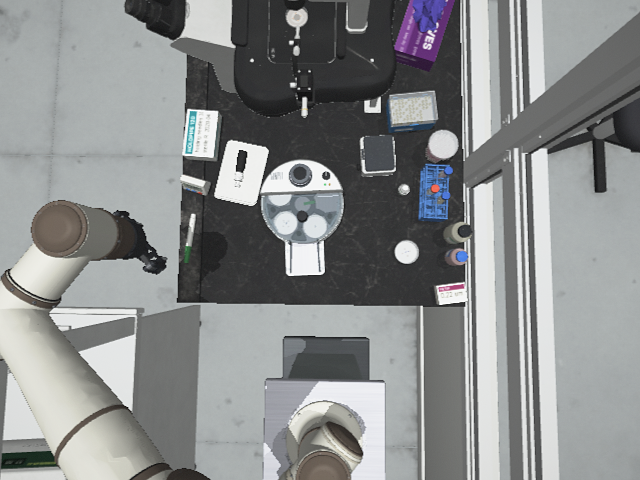

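View pics/side0.png

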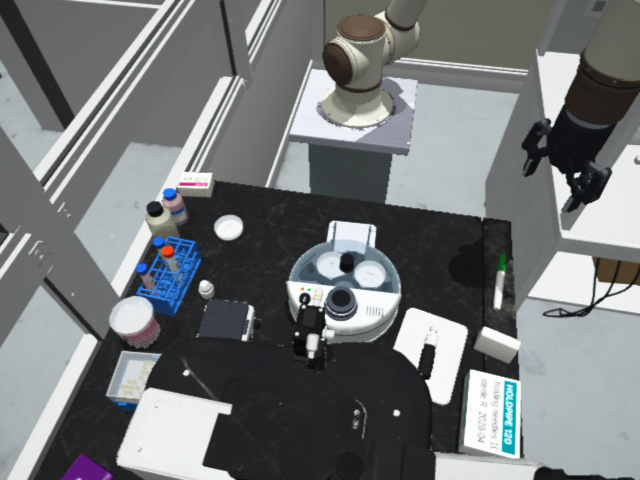

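Top view: carousel centre ≈(301,203), knob ≈(303,216), dish ≈(406,252), tray ≈(305,258). Space for the cover: bench left or right of the tray. Enlarging.

Run:
```python
from h import *
p=cv2.imread("pics/top0.png"); cv2.imwrite("pics/c1.png",cv2.resize(p[150:290,250:430],None,fx=4.4,fy=4.2,interpolation=cv2.INTER_CUBIC))
d=np.load("pics/top0.npy")
for nm,u,v,z in[("knob",303,216,86),("dish",406,252,18),("trayend",305,275,10),("axis",301,203,50),("pink",457,257,88),("oil",461,233,112),("carton",452,293,32),("pen",189,238,17),("timer",195,185,55),("whiteb",404,189,20),("pad",378,155,20),("benchnear",300,303,0),("benchL",179,300,0),("padL",240,172,5)]:
    print(nm,onz("top",u,v,z).round(),dep("top",u,v,d[v,u]).round())
```

```text
knob [579.  57.  86.] [579.  57.  87.]
dish [ 494. -216.   18.] [ 494. -216.   17.]
trayend [429.  54.  10.] [429.  54.   1.]
axis [619.  65.  50.] [617.  65.  59.]
pink [ 480. -330.   88.] [ 479. -329.   93.]
oil [ 538. -334.  112.] [ 538. -333.  114.]
carton [ 388. -332.   32.] [ 388. -332.   33.]
pen [525. 370.  17.] [525. 371.  15.]
timer [664. 348.  55.] [665. 349.  50.]
whiteb [ 664. -211.   20.] [ 659. -206.   46.]
pad [ 758. -141.   20.] [ 743. -135.   74.]
benchnear [354.  66.   0.] [354.  66.   1.]
benchL [357. 396.   0.] [357. 396.   1.]
padL [711. 239.   5.] [703. 232.  39.]
```

View pics/c1.png

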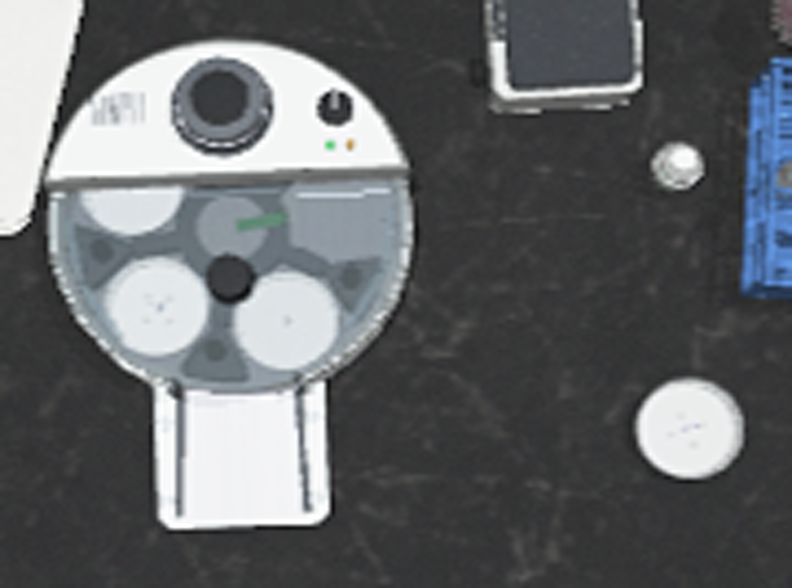

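Crop: knob (302.3,216.4), stub (300.5,173.1), tray end mid (305.5,274.8), hub (302.3,203.3), green bar pointing right and slightly up (bay about −81°), hood edge ends (261.4,194.3)–(343.2,192.1). Computing the poses.

Run:
```python
from h import *
f=lambda a,b,z:onz("top",250+a/4.4,150+b/4.2,z)
for nm,a,b,z in[("knob",230,279,86),("stub",222,97,112),("traymid",244,524,10),("hub",230,224,30),("hoodL",50,186,52),("hoodR",410,177,52),("bar0",237,225,30),("bar1",285,218,30),("dish",690,428,18),("postR",350,275,48),("postF",212,350,48),("postL",103,250,48)]: print(nm,f(a,b,z).round(1))
st,tr=f(222,97,112),f(244,524,10); d=(st-tr)[:2]; L=np.hypot(*d); print("len",L,"expect 256; yaw",np.degrees(np.arctan2(d[1],d[0])), "axis",tr[:2]+d*190/256)
d=np.load("pics/top0.npy")
for u,v in[(250,255),(220,240),(250,275),(215,280),(205,250)]: print(dep("top",u,v,d[v,u]).round())
```

```text
knob [578.3  59.2  86. ]
stub [684.7  64.  112. ]
traymid [430.   52.4  10. ]
hub [621.  63.  30.]
hoodL [640.7 170.6  52. ]
hoodR [648.3 -45.8  52. ]
bar0 [620.4  58.7  30. ]
bar1 [625.2  29.5  30. ]
dish [ 494.5 -217.9   18. ]
postR [586.5 -10.5  48. ]
postF [538.3  71.4  48. ]
postL [600.9 138.2  48. ]
len 254.984488931404 expect 256; yaw 2.6078723319742743 axis [619.06440104  61.0356809 ]
[482. 206.  -2.]
[522. 289.   2.]
[427. 204.   0.]
[412. 299.   0.]
[494. 330.   2.]
```

send_rows:
  steps:
    - [[0,0,0,-0.114,1],[0,0,0,-0.114,1],[0,0,0,-0.114,1],[0,0,0,-0.114,1],[0,0,0,-0.114,1],[0,0,0,-0.114,1],[0,0,0,-0.114,1],[0,0,0,-0.114,1],[0,0,0,0,1]]

```text
clock: 0.85
position: [490.8, 380.9, 224.2]
ee_rot: [1.0, 0.022, -0.006, 0.005]
contact_force: [-0.1, 0.4, 1.0]
gripper_width: 85.6
```

send_rows:
  steps:
    - [[0.81,3.6,0.5,0,1],[0.81,3.6,0.5,0,1],[0.81,3.6,0.5,0,1],[0.81,3.6,0.5,0,1],[0.81,3.6,0.5,0,1],[0.81,3.6,0.5,0,1],[0.81,3.6,0.5,0,1],[0.81,3.6,0.5,0,1],[0.81,3.6,0.5,0,1],[0,0,0,0,1]]

```text
clock: 1.68
position: [575.4, 48.6, 175.2]
ee_rot: [1.0, 0.01, -0.008, 0.005]
contact_force: [0.3, 0.2, -0.2]
gripper_width: 85.2
```

send_rows:
  steps:
    - [[0.15,-0.53,1.7,-0.01,1],[0.15,-0.53,1.7,-0.01,1],[0,0,1.7,0,1],[0,0,1.7,0,1],[0,0,0,0,1],[0,0,0,0,1]]

```text
clock: 2.18
position: [577.8, 54.7, 104.3]
ee_rot: [1.0, 0.008, -0.008, 0.005]
contact_force: [0.0, -1.1, 1.3]
gripper_width: 85.4
```

Run:
```python
from h import *
p,d=optics.get_image("side"); cv2.imwrite("pics/s1.png",cv2.resize(p[170:350,250:450],None,fx=3.5,fy=3.3,interpolation=cv2.INTER_CUBIC))
s=arm.read_state(); print(s["position"],s["ee_rot"],s["joints"])
print((proj("side",[578.3,59.2,86])-[250,170])*[3.5,3.3],(proj("side",s["position"])-[250,170])*[3.5,3.3])
```

```text
[577.49789596  54.67064258 104.18571838] [ 0.99992419  0.00789501 -0.00809409  0.00487533] [ 0.37522745  0.43733575 -0.2604564   0.00422372 -0.89161884  1.20867602]
[333.15036097 286.70777287] [326.25959659 266.35658711]
```

View pics/s1.png

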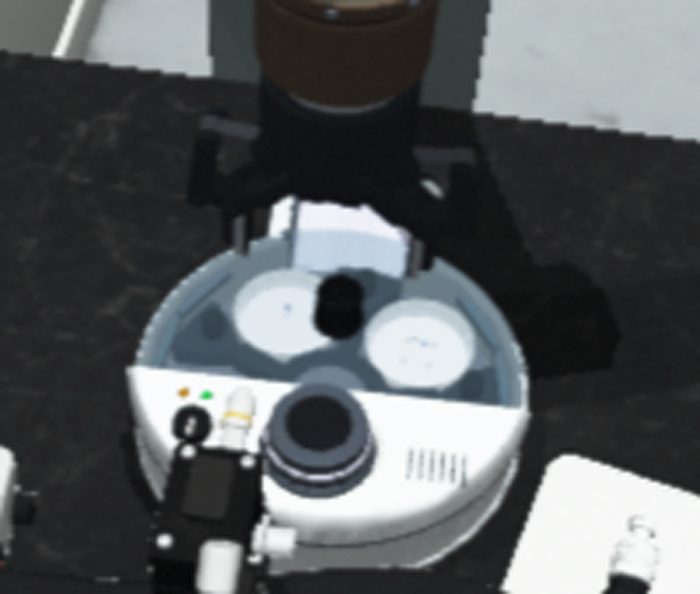

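Side crop: knob top at (337,285), predicted (333,287), and the fingers straddle it. Descending.

send_rows:
  steps:
    - [[0.05,-0.27,1.4,0,1],[0.05,-0.27,1.4,0,1],[0,0,1.3,0,1],[0,0,0,0,1],[0,0,0,0,0],[0,0,0,0,0],[0,0,0,0,0],[0,0,0,0,0],[0,0,0,0,0]]

```text
clock: 2.98
position: [584.6, 62.7, 73.1]
ee_rot: [1.0, 0.007, 0.001, 0.003]
contact_force: [-1.1, -4.7, 2.5]
gripper_width: 26.0
```

send_rows:
  steps:
    - [[0,0,0,0,0],[0,0,0,0,0],[0,0,-0.5,0,0],[0,0,-1.0,0,0],[0,0,-1.0,0,0],[0,0,-0.5,0,0],[0,0,0,0,0]]

```text
clock: 3.57
position: [583.1, 62.4, 105.4]
ee_rot: [1.0, 0.006, -0.0, 0.003]
contact_force: [0.5, 1.1, -2.0]
gripper_width: 23.0
```

Run:
```python
from h import *
p,d=optics.get_image("side"); cv2.imwrite("pics/s2.png",cv2.resize(p[170:350,250:450],None,fx=3.5,fy=3.3,interpolation=cv2.INTER_CUBIC))
s=arm.read_state(); print(s["position"],s["ee_rot"],s["contact_force"],s["wrist_torque"])
```

```text
[583.06994637  62.46558298 105.1430444 ] [ 9.99979823e-01  5.80001988e-03 -3.31425066e-04  2.56957739e-03] [ 0.29197618  0.43659339 -2.24281276] [ 0.03415247  0.0198016  -0.04417706]
```

View pics/s2.png

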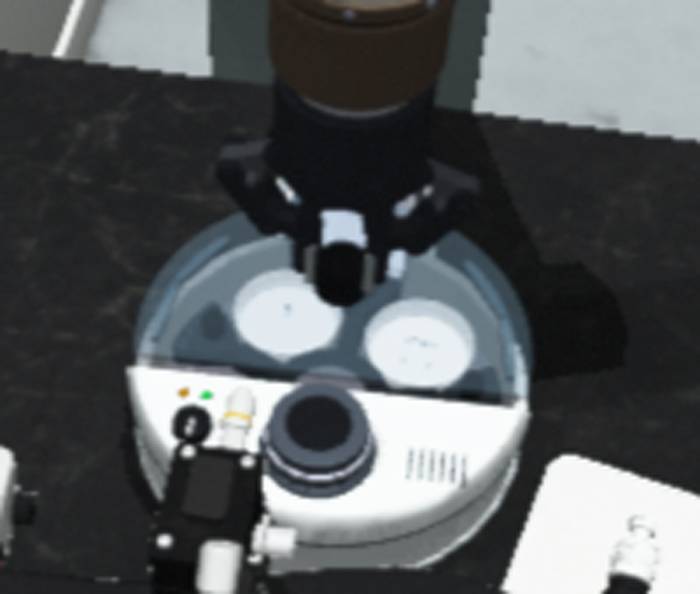

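The cover is off and held (−2.1 N). Carrying it to the left front.

send_rows:
  steps:
    - [[-0.5,-0.6,-0.7,0,0],[-1,-1.2,-0.5,0,0],[-1.5,-1.8,0,0,0],[-1.8,-2.2,0,0,0],[-1.8,-2.2,0,0,0],[-1.8,-2.2,0,0,0],[-1.8,-2.2,0,0,0],[-1.5,-1.8,0,0,0],[-1,-1.2,0,0,0],[-0.5,-0.6,0,0,0]]

```text
clock: 4.45
position: [441.6, 227.9, 119.4]
ee_rot: [1.0, 0.003, -0.0, 0.002]
contact_force: [0.0, -0.3, -2.5]
gripper_width: 23.7
```

send_rows:
  steps:
    - [[0.2,-0.2,1.0,0,0],[0,0,2,0,0],[0,0,2,0,0],[0,0,1.5,0,0],[0,0,1,0,0],[0,0,0.5,0,0],[0,0,0,0,0]]

```text
clock: 5.03
position: [445.3, 231.0, 35.8]
ee_rot: [1.0, 0.004, 0.002, 0.001]
contact_force: [-0.2, -0.3, -2.8]
gripper_width: 23.4
```

send_rows:
  steps:
    - [[0,0,0.3,0,0],[0,0,0.3,0,0],[0,0,0,0,0]]

```text
clock: 5.28
position: [446.6, 230.6, 29.6]
ee_rot: [1.0, 0.004, 0.002, 0.001]
contact_force: [-0.5, -1.0, -2.5]
gripper_width: 23.4
```

send_rows:
  steps:
    - [[0,0,0.2,0,0],[0,0,0.2,0,0],[0,0,0,0,0]]

```text
clock: 5.53
position: [447.6, 231.3, 28.0]
ee_rot: [1.0, 0.004, 0.003, -0.0]
contact_force: [0.0, 0.5, -2.3]
gripper_width: 23.4
```

send_rows:
  steps:
    - [[0,0,0.3,0,0],[0,0,0.3,0,0],[0,0,0,0,0]]

```text
clock: 5.78
position: [448.3, 232.2, 28.6]
ee_rot: [1.0, 0.006, 0.005, -0.0]
contact_force: [0.5, -0.3, -2.3]
gripper_width: 23.0
```

Run:
```python
from h import *
p,d=optics.get_image("side"); s=arm.read_state(); print(s["position"],s["contact_force"],s["wrist_torque"])
u,v=proj("side",[445,230,10]).astype(int); print(u,v)
cv2.imwrite("pics/s3.png",cv2.resize(p[v-80:v+70,u-100:u+100],None,fx=4,fy=4,interpolation=cv2.INTER_CUBIC))
```

```text
[448.6735563  232.49197865  28.60764324] [ 0.41060612 -0.22103671 -3.28900863] [0.0920003  0.01370334 0.07616806]
431 239
```

View pics/s3.png

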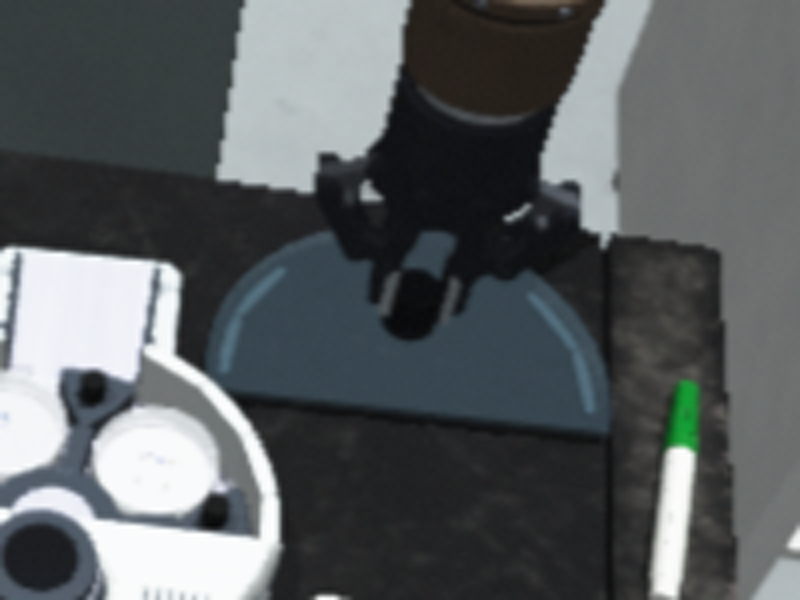

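Run:
```python
from h import *
for n in("top","side"):
    d=np.load(f"pics/{n}0.npy")
    for y in(250,290,320,335,345,355,365,385):
        r=[]
        for x in range(400,460,6):
            u,v=proj(n,[x,y,0]).round().astype(int); r.append(dep(n,u,v,d[v,u])[2])
        print(n,y,np.median(r).round(1),np.std(r).round(1))
```

```text
top 250 1.2 2.6
top 290 0.7 2.3
top 320 -0.7 2.6
top 335 0.9 2.5
top 345 -0.5 2.9
top 355 -0.0 1.8
top 365 -0.9 2.9
top 385 0.4 3.1
side 250 -0.3 1.7
side 290 -0.3 1.1
side 320 0.3 1.0
side 335 -0.9 1.6
side 345 -0.4 1.6
side 355 0.8 2.3
side 365 1.3 1.3
side 385 -0.1 6.3
```

send_rows:
  steps:
    - [[0,0,0.6,0,0],[0,0,0.6,0,0],[0,0,0,0,0]]

```text
clock: 6.08
position: [449.7, 233.6, 29.4]
ee_rot: [1.0, 0.009, 0.007, -0.0]
contact_force: [-0.2, 0.9, -4.4]
gripper_width: 22.9
```

Run:
```python
from h import *
s=arm.read_state()
for k in s: print(k,np.round(s[k],3))
```

```text
clock 6.083
joints [ 0.806  0.432 -0.539  0.018 -0.59   0.768]
joint_vel [ 0.009 -0.074  0.032  0.017 -0.097 -0.001]
joint_efforts [ 6.6000e-02 -3.6945e+01  1.2533e+01  2.9520e+00 -3.1100e-01 -1.2000e-02]
position [449.65  233.581  29.415]
ee_rot [ 1.     0.009  0.007 -0.   ]
contact_force [-0.24   0.881 -4.365]
wrist_torque [ 0.073 -0.062  0.019]
gripper_width 22.929
```

send_rows:
  steps:
    - [[0,0,0,0,0.6],[0,0,0,0,0.6],[0,0,0,0,0.7],[0,0,0,0,0.7],[0,0,0,0,0.7]]

```text
clock: 6.5
position: [451.3, 235.1, 29.9]
ee_rot: [1.0, 0.009, 0.009, -0.002]
contact_force: [0.3, -0.1, -0.2]
gripper_width: 59.6
```

send_rows:
  steps:
    - [[0,0,-1,0,0.7],[0,0,-2,0,0.7],[0,0,-3,0,0.7],[0,0,-3,0,0],[0,0,-2,0,0],[0,0,-1,0,0],[0,0,0,0,0]]

```text
clock: 7.08
position: [448.6, 233.1, 154.3]
ee_rot: [1.0, 0.009, 0.006, 0.001]
contact_force: [-0.1, 0.9, -0.2]
gripper_width: 11.6
```

Run:
```python
from h import *
p,d=optics.get_image("top"); cv2.imwrite("pics/t2.png",cv2.resize(p[155:295,190:350],None,fx=5,fy=4.2,interpolation=cv2.INTER_CUBIC))
s=arm.read_state(); print(s["position"],s["ee_rot"],s["contact_force"])
```

```text
[448.24770346 232.83256832 153.2806194 ] [0.99994346 0.00883186 0.00564412 0.00179537] [-0.33362233 -1.10470247 -0.24396641]
```

View pics/t2.png

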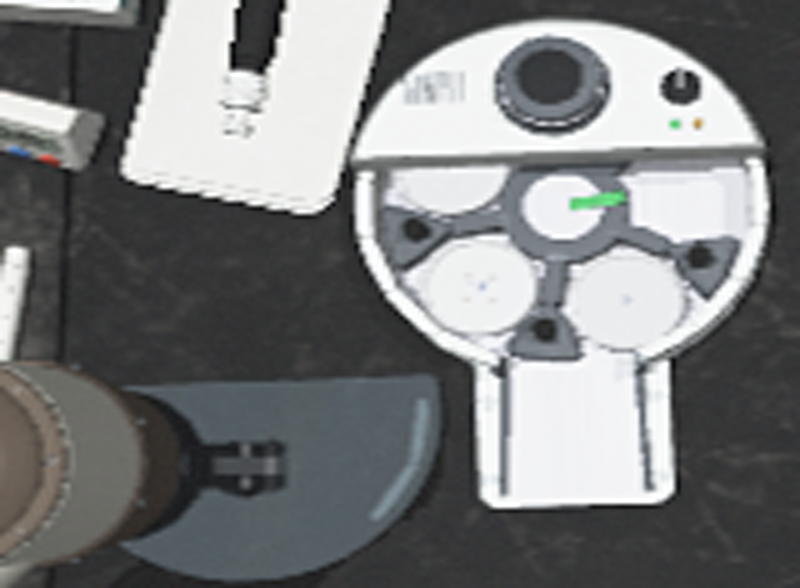

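Cover lies flat, well clear of the tray. Posts at (702,254), (545,329), (416,230); hub centre (562,207); green bar (572,205)→(624,199).

Run:
```python
from h import *
f=lambda a,b,z:onz("top",190+a/5,155+b/4.2,z)[:2]
P=[f(a,b,48) for a,b in((702,254),(545,329),(416,230))]; print(P,f(562,207,30))
st,tr=f(552,70,112),f(575,507,10); print(st,tr)
# fit axis with r=80: circle through, phases
from scipy.optimize import least_squares
g=lambda q:np.concatenate([[P[i][0]-q[0]-80*np.cos(q[2]-i*np.radians(72)),P[i][1]-q[1]-80*np.sin(q[2]-i*np.radians(72))] for i in range(3)])
r=least_squares(g,[619,61,np.radians(-116)]); print(r.x[:2],np.degrees(r.x[2]),r.fun.round(1))
d=st-tr; print(np.degrees(np.arctan2(d[1],d[0])))
```

```text
[array([586.48835152, -12.77529551]), array([538.3094556 ,  69.26114898]), array([600.20842098, 138.74340762])] [618.43443623  62.64015685]
[688.39204944  64.22614198] [427.44617619  53.60883732]
[617.96001259  61.03553608] -113.37377623387277 [ 0.3 -0.4 -0.   0.7 -0.3 -0.4]
2.329952102469218
```

send_rows:
  steps:
    - [[0.7,1.1,0,0,0],[1.4,2.2,0,0,0],[1.7,2.7,0,0.03,0],[2.0,3.2,0,0.03,0],[2.2,3.5,0,0.03,0],[2.2,3.5,0,0,0],[2.0,3.2,0,0,0],[1.7,2.7,0,0,0],[1.4,2.2,0,0,0],[0.7,1.1,0,0,0]]

```text
clock: 7.97
position: [597.5, -37.4, 142.7]
ee_rot: [0.999, -0.035, -0.005, 0.005]
contact_force: [0.1, 0.2, -0.2]
gripper_width: 0.0
```

send_rows:
  steps:
    - [[0.5,-0.7,0.5,0,0],[0.5,-0.7,1.0,0,0],[0.35,-0.55,1.5,0,0],[0,0,1.8,0,0],[0,0,1.5,0,0],[0,0,1,0,0],[0,0,0,0,0]]

```text
clock: 8.55
position: [608.5, -18.3, 54.8]
ee_rot: [0.999, -0.036, -0.012, 0.006]
contact_force: [-0.3, 0.4, -1.0]
gripper_width: -0.3
```

send_rows:
  steps:
    - [[0.2,0,0.8,0,0],[0.2,0,0.7,0,0],[0,0,0.1,0,0],[0,0,0,0,0]]

```text
clock: 8.88
position: [612.3, -16.6, 36.5]
ee_rot: [0.999, -0.035, -0.013, 0.006]
contact_force: [0.3, -0.0, 0.6]
gripper_width: 0.0
```

send_rows:
  steps:
    - [[-0.7,0,0,0.087,0],[-0.7,-0.02,0,0.087,0],[-0.7,-0.03,0,0.087,0],[-0.7,-0.03,0,0.087,0],[-0.7,-0.03,0,0.087,0]]

```text
clock: 9.3
position: [584.0, -7.6, 40.3]
ee_rot: [0.966, -0.259, -0.005, 0.007]
contact_force: [10.1, -12.1, -8.8]
gripper_width: -0.3
```

send_rows:
  steps:
    - [[0,0,0,0,0],[0,0,0,0,0]]

```text
clock: 9.47
position: [585.8, -7.9, 42.3]
ee_rot: [0.966, -0.26, -0.002, 0.006]
contact_force: [2.2, -1.6, -1.6]
gripper_width: -0.5
```

Run:
```python
from h import *
p,d=optics.get_image("side"); cv2.imwrite("pics/s4.png",cv2.resize(p[190:330,260:430],None,fx=4.6,fy=4.2,interpolation=cv2.INTER_CUBIC))
s=arm.read_state(); print(s["position"],s["ee_rot"],s["contact_force"])
```

```text
[585.90938363  -7.89731665  42.37061154] [ 0.9656953  -0.25960418 -0.00167452  0.00595488] [ 2.29960798 -0.60735626 -0.18736635]
```

View pics/s4.png

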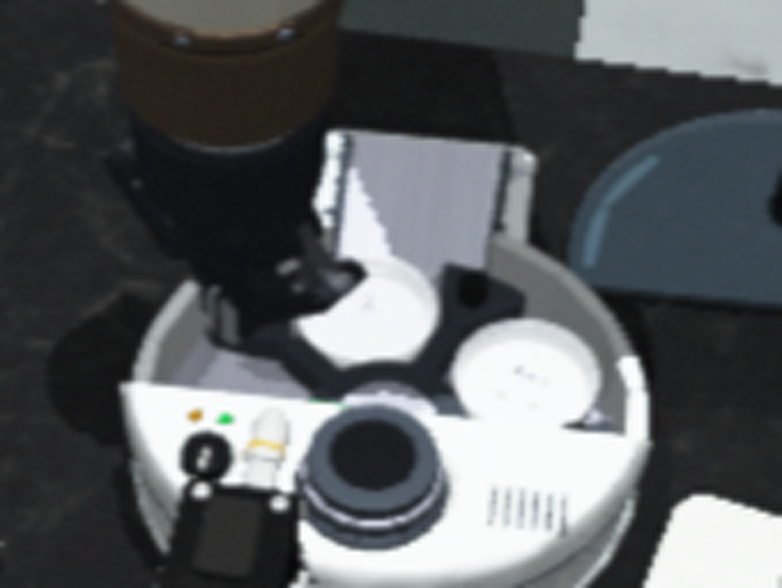

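Side crop: fingers stand behind the post and the wheel is turning clockwise. Continuing.

send_rows:
  steps:
    - [[-0.3,0.1,0.3,0,0],[-0.8,0.05,0.2,0.05,0],[-0.8,0,0.1,0.06,0],[-0.8,0,0,0.087,0]]

```text
clock: 9.85
position: [571.0, 2.8, 41.1]
ee_rot: [0.935, -0.355, 0.008, 0.004]
contact_force: [0.4, 0.1, -0.0]
gripper_width: 0.0
```

send_rows:
  steps:
    - [[-0.8,0.1,0.2,0.07,0],[-0.8,0.1,0.2,0.07,0],[-0.8,0.1,0.1,0.087,0],[-0.8,0,0.1,0.087,0],[-0.8,0,0.1,0.087,0]]

```text
clock: 10.27
position: [547.1, 30.2, 37.2]
ee_rot: [0.84, -0.542, 0.013, -0.001]
contact_force: [0.2, -0.8, 0.2]
gripper_width: -0.2
```

send_rows:
  steps:
    - [[-0.7,0.05,0,0.087,0],[-0.7,0,0.05,0.087,0],[-0.7,0,0.05,0.087,0],[-0.7,0,0.05,0.087,0],[-0.7,0,0.05,0.087,0]]

```text
clock: 10.68
position: [535.8, 65.0, 35.1]
ee_rot: [-0.696, 0.718, -0.012, 0.003]
contact_force: [0.7, 0.2, 0.1]
gripper_width: -0.1
```

send_rows:
  steps:
    - [[-0.7,-0.1,-0.05,0.087,0],[-0.6,-0.08,-0.05,0.07,0],[-0.4,-0.05,0,0.05,0],[0,0,0,0,0]]

```text
clock: 11.02
position: [535.4, 78.2, 35.2]
ee_rot: [-0.613, 0.79, -0.011, -0.002]
contact_force: [-0.1, -0.6, 0.1]
gripper_width: 0.1
```

Run:
```python
from h import *
p,d=optics.get_image("side"); cv2.imwrite("pics/s5.png",cv2.resize(p[190:330,260:430],None,fx=4.6,fy=4.2,interpolation=cv2.INTER_CUBIC))
s=arm.read_state(); print(s["position"],s["ee_rot"],s["contact_force"])
c=np.array([618,61.]);q=s["position"][:2]-c;print(np.hypot(*q),np.degrees(np.arctan2(q[1],q[0])))
for a in(0,3,6,10,15): 
  t=np.radians(146.4+a); print(a,((proj("side",[618+80*np.cos(t),61+80*np.sin(t),48])-[260,190])*[4.6,4.2]).round(), ((proj("side",[618+80*np.cos(t+1.2566),61+80*np.sin(t+1.2566),48])-[260,190])*[4.6,4.2]).round())
```

```text
[535.14516529  78.26254127  35.08867048] [-0.61343187  0.78966695 -0.01111987 -0.00194943] [ 0.27626865 -0.43405939  0.55971955]
84.63402959891903 168.2309705245024
0 [503. 295.] [290. 273.]
3 [495. 291.] [282. 276.]
6 [488. 286.] [274. 280.]
10 [477. 280.] [264. 285.]
15 [463. 274.] [252. 293.]
```

View pics/s5.png

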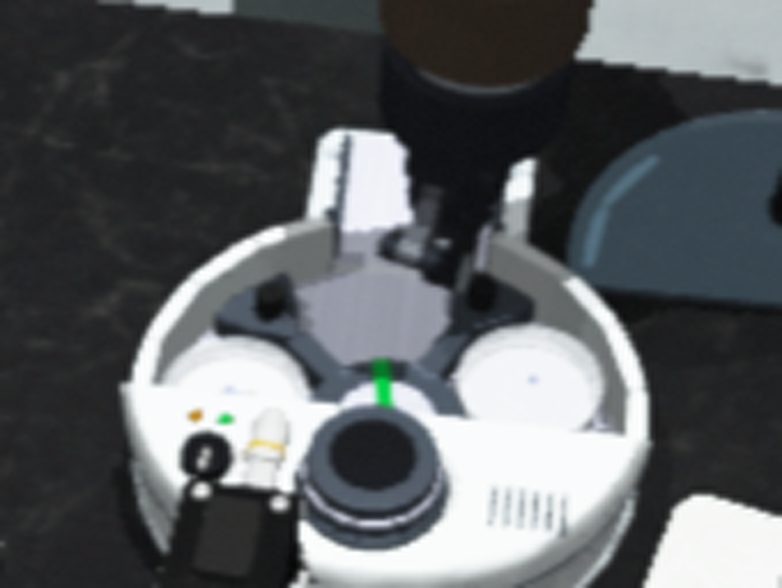

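Posts at (481,288)/(272,285): about 8–9° short of the gate position. Pushing a bit more, with the finger nearer the axis to stay clear of the wall.

send_rows:
  steps:
    - [[0,-0.4,-0.05,0,0],[-0.4,-0.25,-0.05,0.05,0],[-0.4,-0.05,0,0.05,0],[-0.3,0,0,0,0],[0,0,0,0,0]]

```text
clock: 11.48
position: [540.6, 84.0, 35.3]
ee_rot: [-0.572, 0.82, -0.01, -0.008]
contact_force: [0.1, -0.9, -0.4]
gripper_width: 0.3
```

send_rows:
  steps:
    - [[-0.3,-0.1,0,0.02,0],[-0.3,-0.05,0,0,0],[0,0,0,0,0]]

```text
clock: 11.73
position: [544.3, 90.0, 34.9]
ee_rot: [-0.564, 0.825, -0.009, -0.007]
contact_force: [0.3, 0.4, -0.3]
gripper_width: 0.4
```

Run:
```python
from h import *
p,d=optics.get_image("side"); cv2.imwrite("pics/s6.png",cv2.resize(p[190:330,260:430],None,fx=4.6,fy=4.2,interpolation=cv2.INTER_CUBIC))
s=arm.read_state(); print(s["position"],s["ee_rot"],s["contact_force"])
c=np.array([618,61.]);q=s["position"][:2]-c;print(np.hypot(*q),np.degrees(np.arctan2(q[1],q[0])))
```

```text
[544.10666471  89.84985904  34.92999703] [-0.56448382  0.82535842 -0.00929065 -0.0074278 ] [-0.05646426 -0.37003161 -0.11564351]
79.32552784122733 158.6730474252981
```

View pics/s6.png

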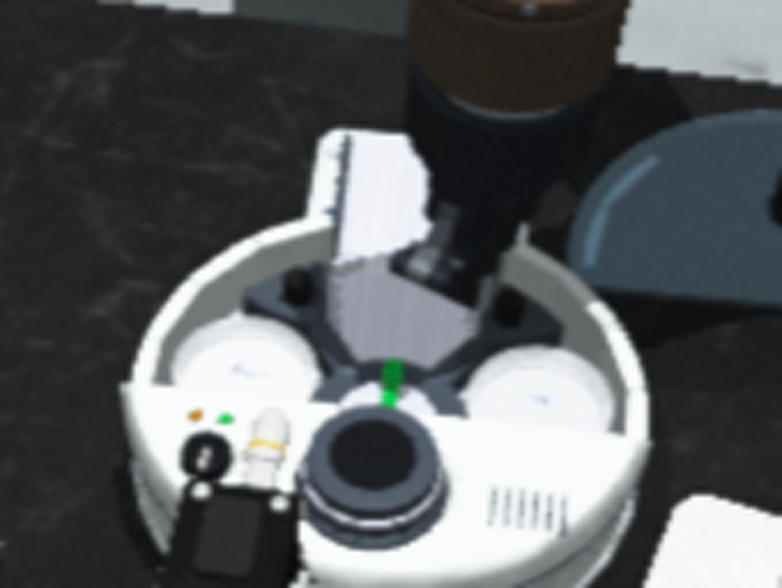

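Posts about (509,302) and (298,283), so the wheel is in the click position within a few degrees. Backing off and lifting.

send_rows:
  steps:
    - [[0.5,0,0,0,0],[0.3,0,-0.5,0,0],[0,0,-1.5,0,0],[0,0,-2.5,0,0],[0,0,-3,0,0],[0,0,-2.5,0,0],[0,0,-1.5,0,0],[0,0,-0.5,0,0],[0,0,0,0,0.5]]

```text
clock: 12.53
position: [539.9, 83.1, 161.4]
ee_rot: [-0.565, 0.825, -0.009, -0.008]
contact_force: [0.8, -0.3, -1.2]
gripper_width: 11.1
```

send_rows:
  steps:
    - [[0,0,0,-0.103,1],[0,0,0,-0.103,1],[0,0,0,-0.103,1],[0,0,0,-0.103,1],[0,0,0,0,1]]

```text
clock: 12.95
position: [536.8, 81.5, 157.2]
ee_rot: [0.728, -0.686, 0.005, 0.012]
contact_force: [-0.2, -0.2, 0.0]
gripper_width: 72.3
```

send_rows:
  steps:
    - [[1.2,0.25,0,0,1],[2.4,0.5,0,0,1],[3.1,0.65,0.2,0,1],[3.7,0.75,0.3,0,1],[4.0,0.8,0.3,0,1],[4.0,0.8,0.3,0,1],[3.7,0.75,0.3,0,1],[3.1,0.65,0.2,0,1],[2.4,0.5,0,0,1],[1.2,0.25,0,0,1]]

```text
clock: 13.78
position: [483.8, -222.5, 140.5]
ee_rot: [0.721, -0.693, 0.0, 0.017]
contact_force: [0.1, -0.4, -0.6]
gripper_width: 85.0
```

send_rows:
  steps:
    - [[0,0,0,0,1]]

```text
clock: 13.87
position: [482.1, -225.2, 139.6]
ee_rot: [0.719, -0.695, -0.0, 0.017]
contact_force: [-0.1, 0.1, -0.5]
gripper_width: 85.1
```

Run:
```python
from h import *
p,d=optics.get_image("side"); s=arm.read_state(); print(s["position"],s["ee_rot"])
u,v=proj("side",[494.5,-217.9,18]); print(u,v)
d0=np.load("pics/side0.npy"); p0=cv2.imread("pics/side0.png")
hsv=cv2.cvtColor(p0,cv2.COLOR_BGR2HSV); m=(hsv[...,2]>130)[205:250,205:255].astype(np.uint8)
n,l,st,c=cv2.connectedComponentsWithStats(m); i=1+np.argmax(st[1:,4]); print(st[i],c[i]+[205,205])
for z in(0,9,18): print(onz("side",*(c[i]+[205,205]),z))
# top camera, current carousel
q,_=optics.get_image("top"); cv2.imwrite("pics/t3.png",np.hstack([cv2.resize(q[155:295,255:350],(475,588),interpolation=cv2.INTER_CUBIC)]))
p0=cv2.imread("pics/top0.png"); m=(p0.min(2)>130)[230:275,385:430].astype(np.uint8)
n,l,st,c=cv2.connectedComponentsWithStats(m); i=1+np.argmax(st[1:,4]); print(st[i],onz("top",*(c[i]+[385,230]),16))
```

```text
[ 482.04909881 -224.32929607  139.45946066] [ 0.718832   -0.69496685 -0.00072454  0.01735259]
226.87757702829316 225.09301272617046
[  9  10  29  25 582] [228.24226804 226.87972509]
[ 485.60877116 -220.65537711    0.        ]
[ 492.20915152 -217.01509734    9.        ]
[ 498.80953187 -213.37481757   18.        ]
[ 10  10  24  24 453] [ 495.32741004 -217.08938767   16.        ]
```

View pics/t3.png

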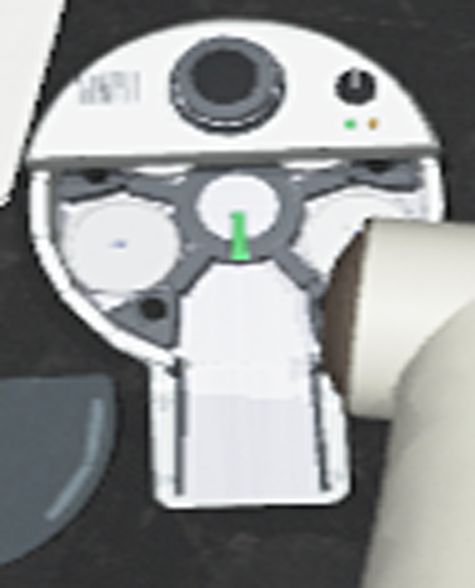

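Top crop: the green pointer, (238,212)→(240,260), faces the gate and the bay is open there. Dish at (494.5,−217.5). Aligning and descending.

send_rows:
  steps:
    - [[-0.3,-0.5,1,0,1],[-0.35,-0.55,1.5,0,1],[-0.35,-0.55,2,0,1],[0,0,2,0,1],[0,0,2,0,1],[0,0,1.2,0,1],[0,0,0.5,0,1],[0,0,0,0,1]]

```text
clock: 14.63
position: [499.9, -205.8, 29.2]
ee_rot: [0.722, -0.692, 0.0, 0.016]
contact_force: [0.3, 0.1, 0.1]
gripper_width: 85.4
```

send_rows:
  steps:
    - [[0.4,0.2,0,0,1],[0.5,0.2,0.2,0,1],[0.15,0.1,0.5,0,1],[0,0,0.5,0,1],[0,0,0,0,1]]

```text
clock: 15.05
position: [497.1, -216.4, 18.6]
ee_rot: [0.723, -0.691, 0.002, 0.015]
contact_force: [0.6, -1.0, -0.4]
gripper_width: 85.0
```

send_rows:
  steps:
    - [[0.05,0.15,0.7,0,1],[0.05,0.1,0.6,0,1],[0,0,0.2,0,1],[0,0,0,0,1]]

```text
clock: 15.38
position: [494.4, -218.6, 2.9]
ee_rot: [0.722, -0.691, 0.003, 0.014]
contact_force: [-1.0, -0.2, -0.1]
gripper_width: 85.5
```

Centred on the dish; closing.

send_rows:
  steps:
    - [[0,0,0,0,0.6],[0,0,0,0,0.6],[0,0,0,0,0.6],[0,0,0,0,0.6],[0,0,0,0,0.6]]

```text
clock: 15.8
position: [495.0, -218.7, 4.0]
ee_rot: [0.723, -0.691, 0.003, 0.014]
contact_force: [0.9, 0.2, 0.2]
gripper_width: 56.1
```

send_rows:
  steps:
    - [[0,0,0,0,0.5],[0,0,0,0,0.4],[0,0,0,0,0.4]]

```text
clock: 16.05
position: [495.1, -218.6, 4.1]
ee_rot: [0.723, -0.691, 0.004, 0.014]
contact_force: [-0.3, -0.2, -0.2]
gripper_width: 55.8
```

send_rows:
  steps:
    - [[0,0,-0.5,0,0.4],[0,0,-1,0,0.4],[0,0,-2,0,0.4],[0,0,-2,0,0.4],[0,0,-1,0,0.4],[0,0,0,0,0.4]]

```text
clock: 16.55
position: [495.5, -216.9, 73.6]
ee_rot: [0.723, -0.691, 0.003, 0.015]
contact_force: [0.5, 1.3, 0.5]
gripper_width: 56.2
```

send_rows:
  steps:
    - [[-1.1,0.05,0,0,0.4],[-2.2,0.1,0,0,0.4],[-2.8,0.15,0,0,0.4],[-3.4,0.2,0,0,0.4],[-3.7,0.2,0,0,0.4],[-3.7,0.2,0,0,0.4],[-3.4,0.2,0,0,0.4],[-2.8,0.15,0,0,0.4],[-2.2,0.1,0,0,0.4],[-1.1,0.05,0,0,0.4]]

```text
clock: 17.38
position: [466.0, 57.5, 65.7]
ee_rot: [0.72, -0.694, 0.003, 0.016]
contact_force: [-0.3, -0.6, -0.1]
gripper_width: 56.2
```

send_rows:
  steps:
    - [[0,0,0,0,0.4],[0,0,0,0,0.4]]

```text
clock: 17.55
position: [464.5, 60.5, 65.0]
ee_rot: [0.722, -0.692, 0.002, 0.016]
contact_force: [-0.4, -0.0, -0.3]
gripper_width: 56.4
```

send_rows:
  steps:
    - [[0.3,-0.15,0.5,0,0.4],[0.3,-0.1,1,0,0.4],[0,0,1,0,0.4],[0,0,0.7,0,0.4],[0,0,0,0,0.4]]

```text
clock: 17.97
position: [465.9, 50.1, 30.5]
ee_rot: [0.721, -0.693, 0.002, 0.017]
contact_force: [0.3, -0.5, 0.1]
gripper_width: 56.2
```

send_rows:
  steps:
    - [[-0.25,0,0,0,0.4],[-0.15,0,0.2,0,0.4],[0,0,0.3,0,0.4],[0,0,0,0,0.4]]

```text
clock: 18.3
position: [465.7, 52.5, 24.9]
ee_rot: [0.719, -0.694, 0.002, 0.017]
contact_force: [1.4, 0.1, -0.3]
gripper_width: 56.1
```

send_rows:
  steps:
    - [[-0.15,0,0.3,0,0.4],[0,0,0.3,0,0.4],[0,0,0.2,0,0.4],[0,0,0,0,0.4]]

```text
clock: 18.63
position: [466.1, 54.5, 16.7]
ee_rot: [0.72, -0.694, 0.002, 0.016]
contact_force: [-0.4, 0.1, -0.4]
gripper_width: 56.2
```

send_rows:
  steps:
    - [[0,0,0.2,0,0.4],[0,0,0.1,0,0.4],[0,0,0,0,0.4]]

```text
clock: 18.88
position: [466.2, 54.5, 13.5]
ee_rot: [0.72, -0.694, 0.002, 0.016]
contact_force: [0.2, 0.0, -0.7]
gripper_width: 55.8
```

send_rows:
  steps:
    - [[0,0,0,0,0.75],[0,0,0,0,0.8],[0,0,0,0,0.85],[0,0,0,0,0.85],[0,0,-0.5,0,0.85],[0,0,-1.5,0,0.85],[0,0,-2,0,0.85],[0,0,-2,0,0.85],[0,0,-0.5,0,0.85],[0,0,0,0,0.85]]

```text
clock: 19.72
position: [467.1, 56.0, 82.0]
ee_rot: [0.72, -0.694, 0.002, 0.017]
contact_force: [0.1, -0.7, -0.4]
gripper_width: 72.3
```

send_rows:
  steps:
    - [[0,0.6,0,0,0],[0,1.1,0,0,0],[0,1.3,0,0,0],[0,1.2,0,0,0],[0,0.8,0,0,0],[0,0.4,0,0,0],[0,0,0.2,0,0],[0,0,0,0,0]]

```text
clock: 20.38
position: [403.0, 51.3, 76.7]
ee_rot: [0.719, -0.694, 0.0, 0.022]
contact_force: [0.4, 0.1, -0.7]
gripper_width: 0.2
```

Run:
```python
from h import *
p,d=optics.get_image("side"); s=arm.read_state(); print(s["position"],s["ee_rot"])
u,v=proj("side",[466,54.6,25]).astype(int); cv2.imwrite("pics/s7.png",cv2.resize(p[v-60:v+80,u-80:u+80],None,fx=5,fy=4.2,interpolation=cv2.INTER_CUBIC)); print(u,v)
# depth map points: dish top height 28, tray 10
ys,xs=np.mgrid[v-30:v+31,u-40:u+41]; P=np.array([dep("side",a,b,d[b,a]) for a,b in zip(xs.ravel(),ys.ravel())])
m=(P[:,2]>21)&(P[:,2]<33)&(abs(P[:,0]-466)<60)&(abs(P[:,1]-54)<50); Q=P[m]; print(m.sum(),np.median(Q,0),Q.min(0),Q.max(0))
```

```text
[403.20322559  51.36023992  76.75339142] [ 7.19123795e-01 -6.94529796e-01  1.68481966e-04  2.21201539e-02]
350 230Traceback (most recent call last):
  File "<stdin>", line 5, in <module>
  File "h.py", line 10, in dep
    K,R,t=cal(n); return R.T@(np.linalg.inv(K)@[u,v,1]*D-t)
          ~~~^^^
  File "h.py", line 4, in cal
    c=optics.get_calibration(n); K=np.array(c["K"],float).reshape(3,3); R=cv2.Rodrigues(np.array(c["rvec"],float))[0]; t=np.array(c["tvec"],float).ravel(); return K,R,t
ValueError: time passes only in moves, steps and waits
```

```bash
cat >> h.py <<'E'
def cloud(n,d):
    K,R,t=cal(n); v,u=np.mgrid[:480,:640]; r=np.linalg.inv(K)@np.stack([u.ravel(),v.ravel(),np.ones(u.size)]); return (R.T@(r*d.ravel()-t[:,None])).T
E
python3 - <<'E'
from h import *
p,d=optics.get_image("side"); P=cloud("side",d); g=p.min(2).ravel()
m=(P[:,2]>22)&(P[:,2]<34)&(abs(P[:,0]-466)<55)&(abs(P[:,1]-54)<45)&(g>110); Q=P[m]
print(m.sum(),np.median(Q,0).round(1),np.percentile(Q,3,axis=0).round(1),np.percentile(Q,97,axis=0).round(1))
E
```

```text
580 [468.9  57.2  27.7] [439.6  28.6  23.6] [496.1  84.6  30.5]
```

send_rows:
  steps:
    - [[-0.15,-0.3,0.7,0,0],[-0.15,-0.3,1.3,0,0],[0,0,1.6,0,0],[0,0,1.2,0,0],[0,0,0.6,0,0],[0,0,0,0,0],[0,0,0,0,0]]

```text
clock: 21.07
position: [413.9, 55.1, 18.9]
ee_rot: [0.719, -0.695, 0.001, 0.019]
contact_force: [0.9, 0.5, -0.3]
gripper_width: 0.3
```

send_rows:
  steps:
    - [[0.1,-0.3,0.15,0,0],[0.1,-0.5,0.1,0,0],[0,-0.6,0,0,0],[0,-0.6,0,0,0],[0,-0.6,0,0,0],[0,-0.6,0,0,0],[0,-0.4,0,0,0]]

```text
clock: 21.65
position: [455.4, 54.9, 17.4]
ee_rot: [0.719, -0.695, 0.002, 0.017]
contact_force: [0.1, 0.7, -0.7]
gripper_width: -0.2
```

Run:
```python
from h import *
p,d=optics.get_image("side"); P=cloud("side",d); g=p.min(2).ravel()
print(arm.read_state()["position"],arm.read_state()["contact_force"])
m=(P[:,2]>22)&(P[:,2]<34)&(abs(P[:,0]-490)<60)&(abs(P[:,1]-54)<45)&(g>110); Q=P[m]
print(m.sum(),np.median(Q,0).round(1),np.percentile(Q,3,axis=0).round(1),np.percentile(Q,97,axis=0).round(1))
```

```text
[456.22313836  55.23901372  17.42678167] [ 1.22562214 -1.0634346  -0.04529233]
623 [499.9  58.8  27.9] [470.9  28.7  24.4] [528.3  88.6  31.2]
```

send_rows:
  steps:
    - [[0.05,-0.4,0,0,0],[0,-0.4,0,0,0],[0,-0.4,0,0,0],[0,-0.4,0,0,0],[0,-0.4,0,0,0],[0,-0.4,0,0,0],[0,-0.3,0,0,0],[0,-0.2,0,0,0]]

```text
clock: 22.37
position: [485.8, 54.7, 17.2]
ee_rot: [0.719, -0.695, 0.002, 0.019]
contact_force: [-2.0, -1.0, 3.4]
gripper_width: 0.4
```

send_rows:
  steps:
    - [[0,-0.25,0,0,0],[0,-0.25,0,0,0],[0,-0.25,0,0,0],[0,-0.2,0,0,0]]

```text
clock: 22.7
position: [495.4, 54.7, 17.1]
ee_rot: [0.719, -0.695, 0.001, 0.02]
contact_force: [-2.9, -0.4, 4.5]
gripper_width: -0.4
```

Run:
```python
from h import *
p,d=optics.get_image("side"); P=cloud("side",d); g=p.min(2).ravel()
s=arm.read_state(); print(s["position"],s["contact_force"])
m=(P[:,2]>22)&(P[:,2]<34)&(abs(P[:,0]-520)<65)&(abs(P[:,1]-54)<36)&(g>110); Q=P[m]
print(m.sum(),np.median(Q,0).round(1),np.percentile(Q,3,axis=0).round(1),np.percentile(Q,97,axis=0).round(1))
```

```text
[495.81709706  54.77122216  17.11685188] [-1.71238204 -0.13440501  3.54925342]
668 [539.7  58.6  27.6] [510.3  29.1  23.6] [576.7  86.6  30.7]
```

send_rows:
  steps:
    - [[0,-0.2,0,0,0],[0,-0.2,0,0,0],[0,-0.2,0,0,0]]

```text
clock: 23.0
position: [501.6, 54.8, 17.0]
ee_rot: [0.719, -0.695, 0.001, 0.02]
contact_force: [-2.4, -0.3, 4.8]
gripper_width: -0.3
```

send_rows:
  steps:
    - [[0,-0.15,0,0,0],[0,-0.15,0,0,0]]

```text
clock: 23.17
position: [504.8, 54.8, 17.1]
ee_rot: [0.719, -0.695, 0.001, 0.02]
contact_force: [-3.8, 0.5, 4.8]
gripper_width: 0.3
```

send_rows:
  steps:
    - [[0,-0.15,0,0,0],[0,-0.15,0,0,0]]

```text
clock: 23.33
position: [507.9, 54.8, 17.0]
ee_rot: [0.719, -0.695, 0.001, 0.02]
contact_force: [-2.7, 0.2, 5.3]
gripper_width: 0.6
```

send_rows:
  steps:
    - [[0,-0.15,0,0,0]]

```text
clock: 23.42
position: [509.5, 54.9, 17.0]
ee_rot: [0.719, -0.695, 0.001, 0.021]
contact_force: [-2.8, -0.4, 4.7]
gripper_width: 0.1
```

Run:
```python
from h import *
p,d=optics.get_image("side"); P=cloud("side",d); g=p.min(2).ravel()
s=arm.read_state(); print(s["position"],s["contact_force"])
m=(P[:,2]>22)&(P[:,2]<34)&(abs(P[:,0]-545)<65)&(abs(P[:,1]-57)<36)&(g>110); Q=P[m]
print(m.sum(),np.median(Q,0).round(1),np.percentile(Q,3,axis=0).round(1),np.percentile(Q,97,axis=0).round(1))
```

```text
[509.8919882   54.94018014  17.07029069] [-2.91122715 -0.1068078   3.92636264]
776 [557.7  57.5  28. ] [524.8  24.6  24.8] [608.2  86.4  32.1]
```

send_rows:
  steps:
    - [[0,-0.15,0,0,0]]

```text
clock: 23.55
position: [511.0, 54.8, 17.0]
ee_rot: [0.719, -0.695, 0.001, 0.021]
contact_force: [-6.5, -0.1, 6.7]
gripper_width: -0.4
```

send_rows:
  steps:
    - [[0,-0.15,0,0,0]]

```text
clock: 23.63
position: [511.2, 54.7, 16.9]
ee_rot: [0.719, -0.695, -0.0, 0.022]
contact_force: [-8.5, 4.2, 10.7]
gripper_width: 0.4
```

send_rows:
  steps:
    - [[0,-0.15,0,0,0]]

```text
clock: 23.72
position: [511.1, 54.6, 16.9]
ee_rot: [0.719, -0.695, -0.001, 0.024]
contact_force: [-8.6, 3.5, 10.4]
gripper_width: 0.3
```

Position stopped at 511.1 while the force rose from 3 N to 8.6 N, which is the hub stop. Backing straight out, then up and aside.

send_rows:
  steps:
    - [[0,0.2,0,0,0],[0,0.4,0,0,0],[0,0.8,0,0,0],[0,1.0,0,0,0],[0,1.0,-0.5,0,0],[0,0.5,-1.5,0,0],[0,0,-3,0,0],[0,0,-3,0,0],[0,0,-3,0,0],[0,0,-2,0,0]]

```text
clock: 24.55
position: [466.9, 56.0, 147.3]
ee_rot: [0.718, -0.695, -0.003, 0.028]
contact_force: [-0.3, 0.5, -0.1]
gripper_width: -0.2
```

send_rows:
  steps:
    - [[1,0,0,0,0],[2,0,0,0,0],[3,0,0,0,0],[3,0,0,0,0],[3,0,0,0,0],[3,0,0,0,0],[2,0,0,0,0],[1,0,0,0,0],[0,0,0,0,0]]

```text
clock: 25.3
position: [468.4, -129.9, 157.0]
ee_rot: [0.721, -0.693, -0.001, 0.021]
contact_force: [0.1, 0.5, -0.8]
gripper_width: 0.2
```

Run:
```python
from h import *
q,_=optics.get_image("top"); cv2.imwrite("pics/t4.png",cv2.resize(q[150:310,175:335],(800,600),interpolation=cv2.INTER_CUBIC))
p,d=optics.get_image("side"); cv2.imwrite("pics/s8.png",p)
a=cv2.resize(q[150:300,180:350],(510,450),interpolation=cv2.INTER_CUBIC); b=cv2.resize(p[195:315,275:415],(290,249),interpolation=cv2.INTER_CUBIC)
b=np.vstack([b,np.zeros((201,290,3),np.uint8)]); cv2.imwrite("pics/f.png",np.hstack([a,b]))
P=cloud("side",d); g=p.min(2).ravel(); print(arm.read_state()["position"])
m=(P[:,2]>22)&(P[:,2]<34)&(abs(P[:,0]-545)<40)&(abs(P[:,1]-57)<33)&(g>110); Q=P[m]; print(np.percentile(Q,[3,50,97],axis=0).round(1))
for n,im in(("top",q),("side",p)):
    o=cv2.imread(f"pics/{n}0.png"); print(n,[(k,int(cv2.absdiff(im,o)[max(0,int(v)-8):int(v)+8,max(0,int(u)-8):int(u)+8].mean())) for k,X in dict(pink=(480,-330,44),oil=(538,-334,60),carton=(388,-332,32),pen=(525,370,15),timer=(664,348,50)).items() for u,v in[proj(n,X)]])
```

```text
[ 468.54620458 -128.45981364  157.06949975]
[[524.8  30.9  24.8]
 [553.2  59.1  27.8]
 [581.   86.7  30.7]]
top [('pink', 0), ('oil', 0), ('carton', 0), ('pen', 28), ('timer', 3)]
side [('pink', 1), ('oil', 2), ('carton', 0), ('pen', 37), ('timer', 1)]
```

View pics/f.png

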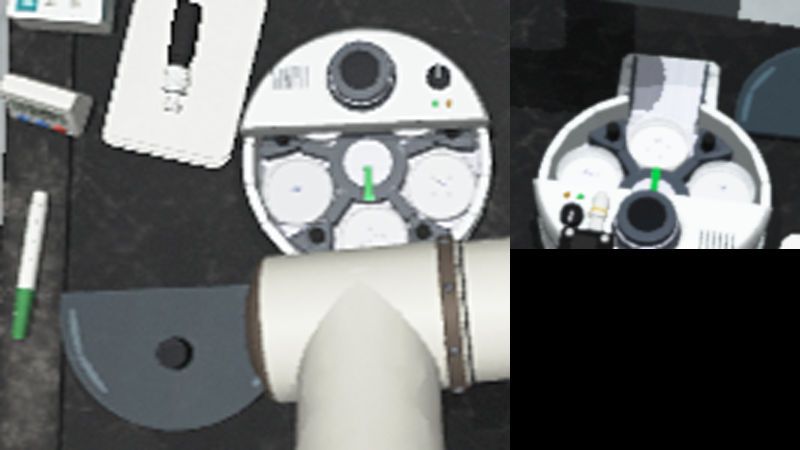

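The final picture shows the dish in the bay at the hub, the pointer facing the gate, the cover flat at the left front, and the pen where it was: ends (185,262) and (193,214), same as at the start. The arm is clear, so I'm handing in.

```bash
python3 -c "
from bench import job; print(job.job_done())"
```

```text
the job is handed in; nothing more can be done
None
```

The dish is loaded in the reserve bay and the job is handed in, at about 25 s of the 72 s allowed. I lifted the cover off by its knob and laid it flat on the bench, left of the tray. I then turned the wheel about 100° clockwise by one post until the reserve bay clicked in at the gate. After that I set the dish on the tray between the rails and pushed it in until it stopped.

**Dish home:** the tool stopped advancing while the force along the push rose from about 3 N to 8.6 N. The upward force also rose to about 10 N. The side camera puts the dish about 65 mm from the axis against the 68 mm expected. It had read 2–3 mm too far in at the tray, so I take the dish as home.

**Wheel:** the last picture shows the green pointer facing the gate.

**Bystanders:** before-and-after images match for the bottles, carton and timer. The pen's image patch differed, but its ends are at the same pixels as at the start, so I put that down to the arm's shadow at the start.

**Cover:** while lowering it, the force reading stayed negative (about −2 to −4 N) instead of showing bench contact. The stop at 28 mm and the pictures show it lying flat.

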